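# Hold the torch on the kettle's switch

### The job

I can't make out the red toggle switch at the foot of the kettle, so hold the light for me: draw the lit yellow torch up out of its cup on the turntable, turn it nearer level than upright, and shine it straight at the switch from the switch's side of the kettle, lens 10 to 25 cm from it and well above the worktop. Finish still holding it there, quite still, carried by the gripper alone. Do not touch the kettle or its switch, and leave the other things standing where they are (the turntable may turn with the tin and jar on it).

Things in the scene. Friction and masses are not known exactly. Their poses are not given: they have to be found in the camera images.
- torch: lit yellow torch, 150 mm long, 0.13 to 0.24 kg, loose and upright, lens down, in the blue cup. Origin at the centre of the lens (lower end), z from lens to tail: the beam leaves along -z. Head 42 mm across for 30 mm, tapering to a round 30 mm barrel from 46 mm up to the flat tail at 150 mm. The upper 79 mm stand above the cup's rim
- cup_rim (a point): centre of the mouth of the blue cup moulded onto the turntable's tray, 85 mm from its axis, 101 mm above the worktop; outside diameter 62 mm, inside 52 (floor) to 56 mm (mouth); its floor, where the torch stands, is 71 mm below this point
- carousel: white turntable (lazy Susan): fixed foot, tray 280 mm in diameter that turns quite freely about the vertical; tray surface 26 mm above the worktop, rim 38 mm. Carries the cup with the torch, the sugar tin and the coffee jar. Origin on its axis at the worktop; x (at the start) points to the cup
- turntable (a joint): angle of the tray about its vertical axis, rad, 0 at the start, positive anticlockwise from above; almost no friction
- kettle: chrome dome kettle with an arched black handle over the top, on a round black power base 166 mm in diameter; 245 mm high, fixed in place. Origin on its axis at the worktop, z up; the switch side is -x, the spout +x (reaches 120 mm from the axis)
- switch (a point): the red toggle switch (18 mm lever) on the sloping nose of the kettle's power base, 106 mm from the kettle's axis along the kettle's -x, 37 mm above the worktop; the nose's face looks outward along the kettle's -x and 45 degrees up; axes parallel to the kettle's
- sugar_tin: steel sugar tin with a lidded top, 77 mm in diameter, 105 mm high with its knob, loose on the turntable; origin at the centre of its underside, z up
- coffee_jar: amber glass jar with a red lid, 68 mm in diameter, 110 mm high, loose on the turntable; origin at the centre of its underside, z up
- flask: white vacuum flask with a grey cup top, 84 mm in diameter, 262 mm high, loose on the worktop; origin at the centre of its underside
- mug_white: white mug, 80 mm in diameter, 92 mm high, handle towards its +y; origin at the centre of its underside
- mug_blue: blue mug, same size as the white one; origin at the centre of its underside
- spoon: wooden spoon 260 mm long lying on the worktop along its x, in front of the robot on the right; origin at its middle, on the worktop

How it is judged:
On the way:
1. the torch is held in the fingers and drawn right out of its cup, lens above the cup's rim (z of torch in the frame of cup_rim above 0.005 m and contact force between the fingers and torch above 2 N), for 0.1 s.
At the end, for the whole second after the job is handed in: Only the fingers carry the torch: still, lens over 8 cm up, axis over 45 deg from vertical; switch 9-26 cm down the beam, within 3 cm of its axis each way, beam within 63 deg of the kettle's x, from the switch side. Flask, mugs, spoon within 3 cm of start; tin and jar standing on the tray (contact force between the fingers and torch above 2 N and height (world z) of torch above 0.08 m and linear speed of torch below 0.02 m/s and contact force between torch and carousel below 0.3 N and contact force between torch and kettle below 0.3 N and angle between torch's own z axis and vertical above 0.785 rad and x of switch in the frame of torch between -0.03 and 0.03 m and y of switch in the frame of torch between -0.03 and 0.03 m and z of switch in the frame of torch between -0.26 and -0.09 m and x of torch in the frame of switch below -0.03 m and angle between the z axis of torch and the x axis of kettle, either way round below 1.1 rad and distance of each of flask, mug_white, mug_blue, spoon from where it was at the start of the episode below 0.03 m and angle between each of sugar_tin, coffee_jar, flask, mug_white, mug_blue's own z axis and vertical below 0.2 rad and horizontal distance between each of sugar_tin, coffee_jar and carousel below 0.13 m and height (world z) of each of sugar_tin, coffee_jar above 0.02 m); the arm keeps its last pose, push and grip.
It fails at once if the robot or the torch touches the kettle or its switch (contact force between any of the arm, the fingers, torch and kettle above 1 N).
It fails at once if the flask, a mug or the spoon is pushed more than 3 cm (distance of any of flask, mug_white, mug_blue, spoon from where it was at the start of the episode above 0.03 m).
It fails at once if the sugar tin or the coffee jar is tipped over or knocked off the turntable (angle between any of sugar_tin, coffee_jar's own z axis and vertical above 0.4 rad or height (world z) of any of sugar_tin, coffee_jar below 0.015 m).
It also fails if it takes over 35 s, if anything falls off the work surface, if the arm or the gripper's body presses on something with over 40 N, if the wrist force passes 120 N, or if a joint passes its speed limit or range.

### The arm

A 6-joint arm with a two-finger parallel gripper is mounted at the origin on the work surface. World frame = base frame: x ahead of the robot, y to its left, z up, the work surface at z = 0. Lengths are in m, angles in rad, forces in N, time in s.
With the tool pointing down it reaches from about 0.275 to 0.875 m from the base axis. Payload 12.5 kg.
Tool frame: the origin (TCP) lies on the centre line of the jaws, within the pads' length; the fingertips stand r.finger_overhang ahead of it and the grasp point (between the pads) lies 3 mm ahead of it (r.finger_overhang is the distance from the TCP to the fingertips, in m); z points along the fingers, y is the line along which they close (so a half turn about z gives the same grasp; the last joint's range is limited). The gripper opens to 85 mm and grips with 20 to 120 N. Pads are 22 mm wide; open, the fingers measure 114 mm over their backs; the gripper's body (76 mm by 85 mm) begins 54 mm behind the grasp point. The pads swing forward as they close: fully open they stand 13 mm farther back than shut.
Start: joints at [1.053, 0.351, 1.652, -0, 1.139, -0.085], TCP at [0.231, 0.499, 0.253] pointing down, gripper open.
Joint ranges: [-2.75, 2.75], [-0.79, 2.1], [0.01, 2.65], [-1.57, 4.71], [0.07, 3.14], [-2.87, 2.87]. Speed limits (rad/s): [2.22, 2.22, 2.79, 3.14, 3.14, 3.14].

### API

Orientations are given as a unit quaternion [x, y, z, w].
In Python, from cell import r, optics gives the robot as it stands. The module is installed in compiled form; this text tells all that it offers. Calls block until the motion is done:
- r.move_to(position, orientation): joint-space move of the TCP to a pose.
- r.move_linear(position, rot=None, vel=0.15): straight line of the TCP; rot=None keeps the orientation; vel is the mean speed in m/s.
- r.set_joints(angles): joint-space move.
- r.set_gripper(opening, squeeze=None): opening from 0.0 (shut) to 1.0 (fully open); squeeze is the grip in N (None keeps the last); returns when the fingers have stopped.
- r.sleep(seconds).
- r.inverse_kinematics(position, orientation): joint angles nearest the present ones, or None.
- optics.get_image(name): name is "side" or "top"; returns a dict with "pixels" (384x512x3 uint8, red, green, blue), "depth" (384x512 float32, m along the optical axis (not along the pixel's ray), 0 where there is no reading), "fx", "fy", "cx", "cy" (pixels), "D" ([k1, k2, p1, p2, k3] as OpenCV has them; the pictures are not rectified), "camera_from_world" (4x4, takes a point from world to camera coordinates). Camera axes: x right, y down, z forward; pixel columns grow to the right and rows downward; lengths in m; the calibration is good to about 2 mm. A picture is of the moment at which its call begins.
A pose or a line that the arm cannot do raises r.PlanningError and nothing moves.
- r.hand_in(): hands the job in; it is judged then, once.
Readings, each from a call of its own:
- r.current_t(): time.
- r.current_q(): joint angles.
- r.current_qvel(): joint speeds.
- r.current_effort(): joint torques, N m.
- r.current_tool_pos(): TCP position.
- r.current_ee_rot(): TCP orientation.
- r.current_contact_force(): force on the tool from outside, world axes, zero at the start.
- r.current_torque(): the same for the moment, N m.
- r.current_opening(): opening from 0.0 (shut) to 1.0 (fully open).
- r.current_finger_force(): force on a finger pad.
Only numpy, scipy, OpenCV 4.12 (cv2) and the standard library are available. Lean on these libraries where they do the work, as an engineer would, in place of code of your own. Each camera call takes 0.05 s, during which the arm holds its last target. There are 200 camera calls.

## Working session

There is one attempt and no reset: what is moved stays moved. The work goes in short steps, each a Python script; the robot and the scene stay as the last script left them, time stands still between calls to the robot, and variables do not carry over. Pictures are saved under pics/ and viewed, at most 10 in all, crops included, and the job is handed in when it is done.

```bash
mkdir -p pics
cat > h.py <<'E'
import numpy as np, cv2
from cell import r, optics
def cloud(im):
    h,w=im["depth"].shape
    u,v=np.meshgrid(np.arange(w),np.arange(h))
    K=np.array([[im["fx"],0,im["cx"]],[0,im["fy"],im["cy"]],[0,0,1]])
    p=cv2.undistortPoints(np.stack([u,v],-1).reshape(-1,1,2).astype(np.float64),K,np.array(im["D"],float)).reshape(h,w,2)
    d=im["depth"].astype(float)
    c=np.dstack([p*d[...,None],d])
    T=np.linalg.inv(np.array(im["camera_from_world"]))
    P=c@T[:3,:3].T+T[:3,3]
    P[d<=0]=np.nan
    return P
E
python3 - <<'E'
from h import *
for n in("side","top"):
    im=optics.get_image(n); np.savez(n+"0.npz",P=cloud(im),rgb=im["pixels"])
    cv2.imwrite(f"pics/{n}0.png",cv2.cvtColor(im["pixels"],cv2.COLOR_RGB2BGR))
    T=np.linalg.inv(np.array(im["camera_from_world"])); print(n,T[:3,3],T[:3,2],im["fx"])
print(r.finger_overhang,r.current_t(),r.current_ee_rot())
E
```

```text
side [-0.06613531 -0.94078358  0.92755041] [ 0.43992285  0.64919174 -0.62049816] 422.48905457392397
top [ 0.35915377 -0.07483268  1.3860464 ] [ 1.28494344e-01  6.80477642e-04 -9.91710008e-01] 466.8518796477416
0.022 0.1 [ 2.14727721e-01  9.76673813e-01 -4.94759536e-04 -1.56454016e-04]
```

View pics/side0.png

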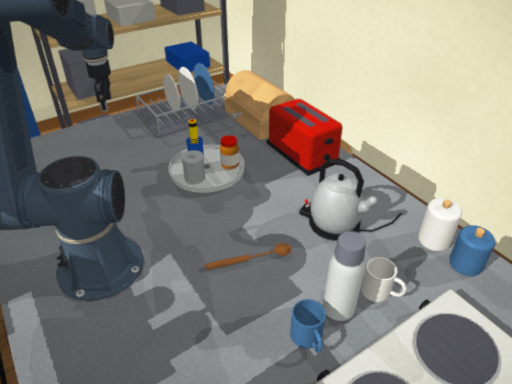

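View pics/top0.png

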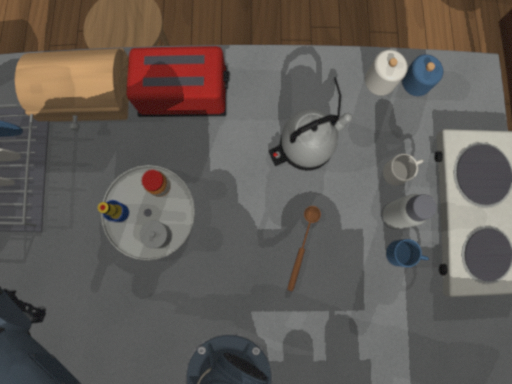

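The side view shows the torch standing in the blue cup at (193,130), the tin at (193,165), the jar at (230,150), and the red switch at (305,205) left of the kettle. In the top view the torch tail is at (102,208), the tray centre near (148,212), the switch at (277,155) and the kettle at (310,140).

Run:
```python
from h import *
from scipy.optimize import least_squares
def fit(p,R=None):
    f=lambda q: np.hypot(p[:,0]-q[0],p[:,1]-q[1])-(R or q[2])
    s=least_squares(f,list(np.nanmedian(p,0)[:2])+([] if R else [.05]),loss="soft_l1",f_scale=.003); return s.x.round(4),np.abs(s.fun).mean().round(4)
for n in("side","top"):
    d=np.load(n+"0.npz"); P=d["P"]; hsv=cv2.cvtColor(d["rgb"],cv2.COLOR_RGB2HSV).astype(int); H,S,V=[hsv[...,i] for i in range(3)]
    ok=np.isfinite(P[...,0]); x,y,z=[np.nan_to_num(P[...,i],nan=-9) for i in range(3)]
    print("==",n)
    def reg(name,m,R=None,c=None):
        p=P[m&ok]
        if len(p)<6: print(name,len(p)); return
        print(name,len(p),"med",np.median(p,0).round(4),"lo",p.min(0).round(3),"hi",p.max(0).round(3), fit(p,R) if c else "")
    near=(y>.15)&(y<.5)&(x>.25)&(x<.65)
    reg("yellow",near&(H>18)&(H<35)&(S>120)&(V>70)&(z>.09),.015,1)
    reg("tail",near&(abs(z-.18)<.008),.015,1)
    reg("barrel",near&(z>.12)&(z<.17)&(H<40),.015,1)
    reg("blue cup",near&(H>100)&(H<130)&(S>150)&(z>.04)&(z<.098),.031,1)
    reg("trayrim",near&(abs(z-.037)<.004)&(S<60),None,1)
    reg("redlid",near&((H<8)|(H>172))&(S>150)&(z>.07),.034,1)
    kn=(x>.5)&(x<.82)&(y<-.02)&(y>-.36)
    reg("switch",kn&((H<8)|(H>172))&(S>120)&(z<.08)&(z>.01))
    for a,b in((.06,.08),(.08,.1),(.1,.12),(.12,.14)): reg("kbody%g"%a,kn&(z>a)&(z<b)&(y>-.32),None,1)
    reg("khandle",kn&(z>.2)&(z<.26)&(V<60))
    reg("kall",kn&(z>.05)&(z<.3))
    reg("tin",near&(z>.085)&(z<.14)&(S<50)&(x<.42))
```

```text
== side
yellow 147 med [0.4723 0.3165 0.135 ] lo [0.462 0.309 0.092] hi [0.491 0.335 0.183] (array([0.4775, 0.3287]), np.float64(0.002))
tail 45 med [0.4758 0.3202 0.18  ] lo [0.462 0.308 0.173] hi [0.49  0.341 0.183] (array([0.4778, 0.3282]), np.float64(0.0034))
barrel 263 med [0.5408 0.2137 0.136 ] lo [0.462 0.173 0.12 ] hi [0.586 0.333 0.17 ] (array([0.5428, 0.2168]), np.float64(0.0486))
blue cup 110 med [0.4691 0.3017 0.0857] lo [0.446 0.291 0.056] hi [0.507 0.355 0.098] (array([0.4778, 0.3262]), np.float64(0.0021))
trayrim 184 med [0.4072 0.237  0.0369] lo [0.339 0.151 0.033] hi [0.616 0.379 0.041] (array([0.4761, 0.2561, 0.1246]), np.float64(0.0164))
redlid 159 med [0.5529 0.1989 0.1356] lo [0.527 0.173 0.121] hi [0.586 0.238 0.143] (array([0.5605, 0.2141]), np.float64(0.0101))
switch 14 med [ 0.6475 -0.1375  0.0459] lo [ 0.644 -0.143  0.018] hi [ 0.659 -0.125  0.05 ] 
kbody0.06 245 med [ 0.6348 -0.2887  0.0717] lo [ 0.607 -0.318  0.06 ] hi [ 0.735 -0.185  0.08 ] (array([ 0.6905, -0.234 ,  0.0801]), np.float64(0.0013))
kbody0.08 289 med [ 0.6326 -0.2852  0.0908] lo [ 0.608 -0.3
[... 1734 characters left out ...]
2 -0.2018  0.0895] lo [ 0.61  -0.312  0.08 ] hi [ 0.744 -0.154  0.1  ] (array([ 0.6926, -0.2344,  0.0799]), np.float64(0.001))
kbody0.1 276 med [ 0.6414 -0.2079  0.113 ] lo [ 0.614 -0.32   0.1  ] hi [ 0.769 -0.157  0.12 ] (array([ 0.6917, -0.2344,  0.0754]), np.float64(0.0016))
kbody0.12 425 med [ 0.6587 -0.2254  0.1291] lo [ 0.619 -0.319  0.12 ] hi [ 0.763 -0.161  0.14 ] (array([ 0.6944, -0.2365,  0.0711]), np.float64(0.0035))
khandle 274 med [ 0.6871 -0.227   0.236 ] lo [ 0.659 -0.297  0.2  ] hi [ 0.718 -0.171  0.25 ] 
kall 2789 med [ 0.674  -0.2294  0.1536] lo [ 0.61  -0.345  0.05 ] hi [ 0.769 -0.13   0.25 ] 
tin 411 med [0.4008 0.1977 0.1203] lo [0.376 0.163 0.086] hi [0.42  0.239 0.136]
```

```bash
cat >> h.py <<'E'
from scipy.spatial.transform import Rotation as Ro
K=np.array([.692,-.234,0]); d=np.array([.6482-.692,-.136+.234,0]); d/=np.linalg.norm(d); S=K+.106*d+[0,0,.037]
G=np.array([.4782,.3272,.148]); L=.118
def u_of(daz,e):
    a=np.arctan2(d[1],d[0])+np.radians(daz); e=np.radians(e)
    return np.array([np.cos(e)*np.cos(a),np.cos(e)*np.sin(a),np.sin(e)])
def tool(u,roll):
    z=-u; x=np.cross([0,0,1.],z); n=np.linalg.norm(x)
    x=x/n if n>1e-6 else np.array([1.,0,0])
    y=np.cross(z,x)   # in the vertical plane
    return (Ro.from_matrix(np.c_[x,y,z])*Ro.from_euler("z",roll,degrees=True)).as_quat()
E
python3 - <<'E'
from h import *
print(S,d)
q0=np.array(r.current_q())
for roll in range(0,180,30):
    print("grasp",roll,np.round(r.inverse_kinematics(G,tool(np.array([0,0,1.]),roll)),2))
for dist in(.16,):
  for e in(33,38):
    for daz in(0,15,30,45):
      for roll in(0,180,90,270):
        u=u_of(daz,e); q=r.inverse_kinematics(S+u*(dist+L),tool(u,roll))
        if q is not None: print(dist,e,daz,roll,(S+u*(dist+L)).round(3),np.round(q,2))
E
```

```text
[ 0.64874785 -0.13722577  0.037     ] [-0.4080392   0.91296441  0.        ]
grasp 0 [ 0.52  0.53  1.67 -0.    0.95  2.09]
grasp 30 [ 0.52  0.53  1.67 -0.    0.95  2.61]Traceback (most recent call last):
  File "<stdin>", line 5, in <module>
    return _wrapfunc(a, 'round', decimals=decimals, out=out)
    return _wrapit(obj, method, *args, **kwds)
    result = getattr(arr, method)(*args, **kwds)
TypeError: unsupported operand type(s) for *: 'NoneType' and 'float'
```

Run:
```python
from h import *
for roll in range(-180,180,45):
    q=r.inverse_kinematics(G,tool(np.array([0,0,1.]),roll)); print("grasp",roll,None if q is None else np.round(q,2))
for dist in(.14,.18):
  for e in(30,38):
    for daz in(0,25,45):
      for roll in(0,180,90,270):
        u=u_of(daz,e); q=r.inverse_kinematics(S+u*(dist+L),tool(u,roll))
        if q is not None: print(dist,e,daz,roll,(S+u*(dist+L)).round(3),np.round(q,2))
```

```text
grasp -180 [ 0.52  0.53  1.67 -0.    0.95 -1.05]
grasp -135 [ 0.52  0.53  1.67 -0.    0.95 -0.27]
grasp -90 [ 0.52  0.53  1.67 -0.    0.95  0.52]
grasp -45 [ 0.52  0.53  1.67 -0.    0.95  1.31]
grasp 0 [ 0.52  0.53  1.67 -0.    0.95  2.09]
grasp 45 None
grasp 90 [ 0.52  0.53  1.67 -0.    0.95 -2.62]
grasp 135 [ 0.52  0.53  1.67 -0.    0.95 -1.84]
0.14 30 0 0 [0.558 0.067 0.166] [ 0.42  0.63  1.82 -1.22  1.17  2.38]
0.14 30 0 180 [0.558 0.067 0.166] [ 0.42  0.63  1.82 -1.22  1.17 -0.76]
0.14 30 0 90 [0.558 0.067 0.166] [ 0.42  0.63  1.82 -1.22  1.17 -2.33]
0.14 30 0 270 [0.558 0.067 0.166] [ 0.42  0.63  1.82 -1.22  1.17  0.81]
0.14 30 25 0 [0.48  0.009 0.166] [0.3  0.43 2.28 4.44 0.87 2.66]
0.14 30 25 180 [0.48  0.009 0.166] [ 0.3   0.43  2.28  4.44  0.87 -0.49]
0.14 30 25 90 [0.48  0.009 0.166] [ 0.3   0.43  2.28  4.44  0.87 -2.06]
0.14 30 25 270 [0.48  0.009 0.166] [0.3  0.43 2.28 4.44 0.87 1.08]
0.14 30 45 180 [ 0.44  -0.057  0.166] [-0.12  0.33  2.53  3.45  0.78 -0.1 ]
0.14 30 45 90 [ 0.44  -0.057  0.166] [-0.12  0.33  2.53  3.45  0.78 -1.67]
0.14 30 45 270 [ 0.44  -0.057  0.166] 
[... 1876 characters left out ...]
 [ 0.4   0.49  1.79 -1.05  1.14 -2.55]
0.18 38 0 270 [0.553 0.077 0.22 ] [ 0.4   0.49  1.79 -1.05  1.14  0.59]
0.18 38 25 0 [0.471 0.017 0.22 ] [ 0.28  0.22  2.23 -1.48  0.72  2.21]
0.18 38 25 180 [0.471 0.017 0.22 ] [ 0.28  0.22  2.23 -1.48  0.72 -0.93]
0.18 38 25 90 [0.471 0.017 0.22 ] [ 0.28  0.22  2.23 -1.48  0.72 -2.5 ]
0.18 38 25 270 [0.471 0.017 0.22 ] [ 0.28  0.22  2.23 -1.48  0.72  0.64]
0.18 38 45 0 [ 0.429 -0.053  0.22 ] [-0.13  0.04  2.47  3.79  0.31  2.67]
0.18 38 45 180 [ 0.429 -0.053  0.22 ] [-0.13  0.04  2.47  3.79  0.31 -0.47]
0.18 38 45 90 [ 0.429 -0.053  0.22 ] [-0.13  0.04  2.47  3.79  0.31 -2.04]
0.18 38 45 270 [ 0.429 -0.053  0.22 ] [-0.13  0.04  2.47  3.79  0.31  1.1 ]
```

Run:
```python
from h import *
dn=tool(np.array([0,0,1.]),-180)
r.move_to(G+[0,0,.11],dn)
r.move_linear(G,vel=.12)
r.set_gripper(0.0,60); print(r.current_opening()*85,r.current_finger_force(),r.current_contact_force())
r.move_linear(G+[0,0,.16],vel=.12)
print(r.current_opening()*85,r.current_finger_force(),r.current_contact_force(),r.current_tool_pos(),r.current_t())
im=optics.get_image("side")
cv2.imwrite("pics/side1.png",cv2.resize(cv2.cvtColor(im["pixels"][20:220,80:347],cv2.COLOR_RGB2BGR),None,fx=3,fy=3))
```

```text
28.322751450747614 59.34982270002365 [0.10743377 0.46708073 3.82391484]
28.460939252599722 59.125707149505615 [-0.921551    0.41032029 -1.73493902] [0.4779786  0.32709518 0.30724228] 4.3667
```

View pics/side1.png

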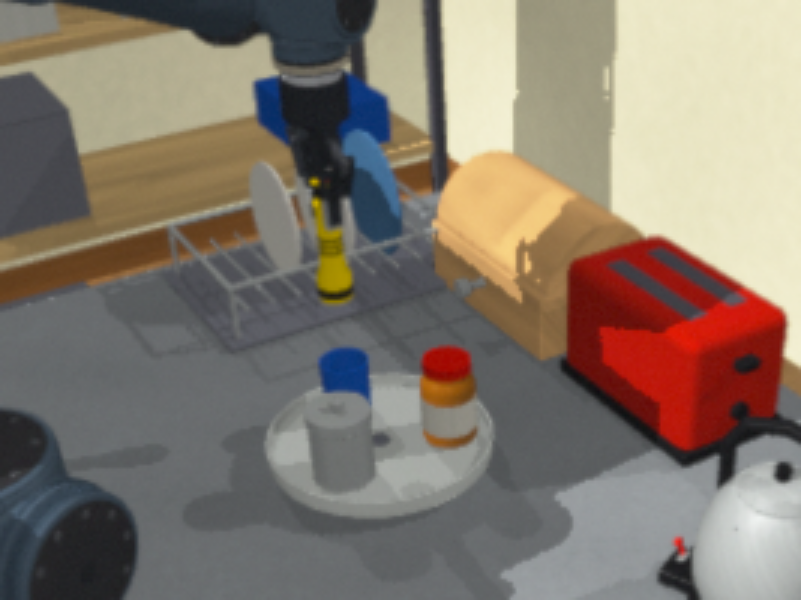

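The torch is held by the barrel with its lens at (335,300), clear above the empty blue cup at (345,370). The tin and jar are still standing.

Run:
```python
from h import *
u=u_of(8,36); q=tool(u,180)
r.move_to(S+u*(.25+L),q)
r.move_linear(S+u*(.16+L),vel=.08)
r.sleep(.5)
print(r.current_opening()*85,r.current_finger_force(),r.current_tool_pos(),r.current_t(),S+u*(.16+L))
for n in("side","top"):
    im=optics.get_image(n); P=cloud(im); rgb=im["pixels"]
    np.savez(n+"2.npz",P=P,rgb=rgb)
    c=slice(100,290),slice(180,434)
    if n=="top": c=slice(60,270),slice(130,410)
    cv2.imwrite(f"pics/{n}2.png",cv2.resize(cv2.cvtColor(rgb[c],cv2.COLOR_RGB2BGR),None,fx=2.8,fy=2.8))
    hsv=cv2.cvtColor(rgb,cv2.COLOR_RGB2HSV).astype(int); H,Sa,V=[hsv[...,i] for i in range(3)]
    rel=P-S; t=rel@u; off=np.linalg.norm(rel-t[...,None]*u,axis=-1)
    m=(H>18)&(H<35)&(Sa>110)&(V>60)&(off<.05)&(t>.1)&(t<.4)
    p=P[m]; tt=t[m]; print(n,m.sum(),"t range",tt.min(),tt.max())
    # perpendicular axes: h horizontal, w in vertical plane
    h=np.cross([0,0,1.],u); h/=np.linalg.norm(h); w=np.cross(u,h)
    for a in np.arange(.15,.33,.02):
        k=(tt>=a)&(tt<a+.02)
        if k.sum()>3: print(round(a,2),k.sum(),"h",((p[k]-S)@h).min().round(4),((p[k]-S)@h).max().round(4),"w",((p[k]-S)@w).min().round(4),((p[k]-S)@w).max().round(4))
```

```text
28.88143471870995 59.250136613845825 [0.52929477 0.05337523 0.20042095] 7.2 [0.52929352 0.05333577 0.2004043 ]
side 379 t range 0.1600551792554003 0.30976885161059053
0.15 38 h -0.007 0.023 w -0.0069 0.0256
0.17 58 h -0.0064 0.0221 w -0.0111 0.0231
0.19 69 h -0.0127 0.0241 w -0.0137 0.0238
0.21 58 h -0.0069 0.0203 w -0.01 0.0158
0.23 58 h -0.0092 0.0182 w -0.0082 0.0159
0.25 47 h -0.0093 0.0183 w -0.0113 0.0211
0.27 39 h 0.0006 0.0179 w -0.0208 0.0132
0.29 12 h 0.0108 0.0168 w -0.0024 0.0156
top 366 t range 0.1606971157285063 0.2998388853379618
0.15 24 h -0.011 0.0172 w 0.0084 0.0221
0.17 71 h -0.0175 0.0207 w 0.0031 0.0243
0.19 104 h -0.0177 0.0202 w -0.0034 0.0235
0.21 62 h -0.0132 0.0141 w -0.0018 0.0184
0.23 70 h -0.0132 0.0144 w 0.0029 0.0182
0.25 18 h -0.0064 0.015 w -0.0202 0.0215
0.27 15 h 0.0104 0.0142 w 0.0014 0.0116
```

View pics/side2.png

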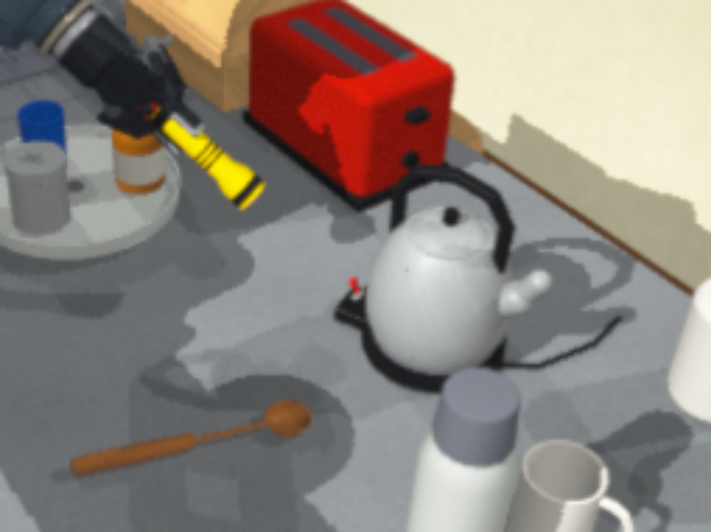

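View pics/top2.png

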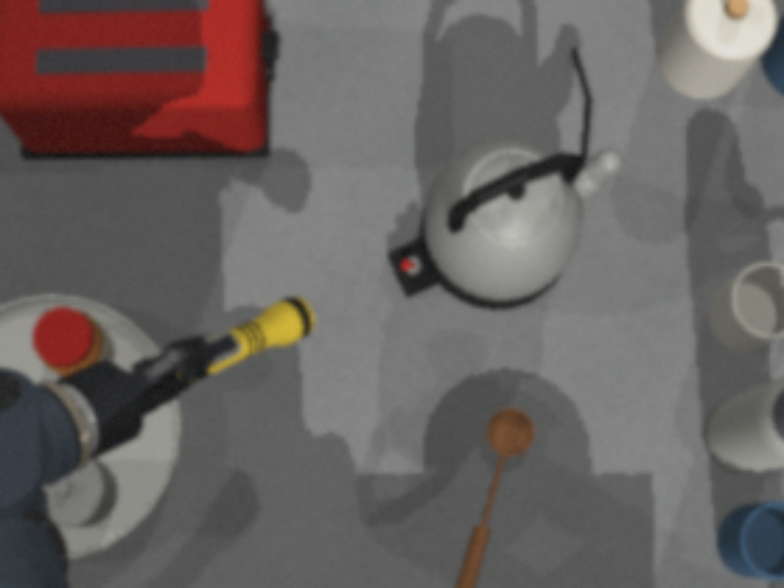

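Both views show the torch in the fingers with its axis running to the red switch (lens near (255,190) in the side crop, switch at (353,285)). The tin, jar and the rest of the things are standing. The measured axis is within about 3 mm of the switch, with the lens 16 cm away and 13 cm up.

Run:
```python
from h import *
r.sleep(.5); print(np.abs(r.current_qvel()).max(),r.current_finger_force()); print(r.hand_in())
```

```text
0.0006730165975064311 59.249363243579865
the job is handed in; nothing more can be done
None
```

The job is handed in with the torch held still in the gripper, shining straight at the red switch from its own side, lens about 16 cm from it and 13 cm above the worktop; the hand-in call gave no verdict.

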